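Ease the laminating press down on its release valve

ROBOT

A 6-joint arm with a two-finger parallel gripper is mounted at the origin on the work surface. World frame = base frame: x ahead of the robot, y to its left, z up, the work surface at z = 0. Lengths are in mm, angles in rad, forces in N, time in s.
With the tool pointing down it reaches from about 350 to 875 mm from the base axis. Payload 4.2 kg.
Tool frame: the origin (TCP) lies midway between the tips of the shut fingers; the grasp point (between the pads) lies 19 mm behind it; z points along the fingers, y is the line along which they close (so a half turn about z gives the same grasp; the last joint's range is limited). The gripper opens to 87 mm and grips with 3 to 60 N. Pads are 19 mm wide; open, the fingers measure 117 mm over their backs; the gripper's body (75 mm by 190 mm) begins 51 mm behind the grasp point.
Start: joints at [1.377, 0.385, 0.008, 0, -1.194, -0.259], TCP at [273.394, 562.009, 222.55] pointing down, gripper open.
Joint ranges: [-3.14, 3.14], [-1.21, 2.06], [-1.07, 1.41], [-3.16, 2.05], [-2.99, -0.16], [-3.1, 3.1]. Speed limits (rad/s): [2.79, 2.79, 3.14, 3.14, 3.14, 3.14].

INTERFACE

Orientations are given as a rotation vector (axis times angle).
In Python, from workcell import env, eyes, sign_off gives the robot as it stands.
- The arm moves only by the tool send_rows, never from a script. Its argument "deltas" is a list that holds one entry, the list of rows, each a list of 4 numbers: the shift along the world's x, y, z in units of 25 cm (1.0 is 25 cm), then the turn about the world's z in units of pi rad (1.0 is pi rad). A call has 1 to 10 rows; each row is the pose to reach, as a shift and turn from the pose commanded when the call began, turning the shorter way round; what a row does not reach only later rows make up. A row lasts 1/10 s, in which the tool goes at most 50 mm and 8.59 degrees, less where a joint would pass 70% of its speed; a pose out of reach is approached as far as the arm can. A call with a number of a shift or a turn outside -1 to 1 is refused whole. A call with a gripper value outside its range is refused whole. "fingers" is the opening, from 0 (shut) to 1 (fully open), set as the call begins (left out, the last holds). The fingers move at their own pace and stop on an object; the grip force is fixed at half the most. Time passes only in rows, so rows that repeat a pose let the fingers close. It gives the time, the measured TCP pose, the force, the opening and the grip force at its end, in the units of the state.
- env.get_obs(): the state, without advancing time (a new reading comes with each control period).
- eyes.camera(name): name is "scene" or "top"; returns a dict with "pixels" (420x560x3 uint8, red, green, blue), "mtx" (3x3 intrinsics, pixels), "distortion" ([k1, k2, p1, p2, k3] as OpenCV has them; the pictures are not rectified), "R" (3x3) and "t" (3): a world point X has camera coordinates R X + t. Camera axes: x right, y down, z forward; pixel columns grow to the right and rows downward; lengths in mm; the calibration is good to about 2 mm. A picture is of the moment at which its call begins. There is no depth.
- sign_off(): hands the job in; it is judged then, once.
The state is a dict: "time": time; "qpos": joint angles; "joint_vel": joint speeds; "tau": joint torques, N m; "eef_pos": TCP position; "tcp_rot": TCP orientation; "ft_force": force on the tool from outside, world axes, zero at the start; "moment": the same for the moment, N m; "grip_width": finger opening in mm; "gripper_force": force on a finger pad.
Only numpy, scipy, OpenCV 4.12 (cv2) and the standard library are available. Lean on these libraries where they do the work, as an engineer would, in place of code of your own. Each camera call takes 0.05 s, during which the arm holds its last target. There are 200 camera calls.

TASK

The circuit-board stack in the bench press is done: crack the jack's release valve open with its red-knobbed lever, just enough that the raised platen creeps down under its own weight, no faster than about 2 cm a second. When the platen is all the way down, shut the valve fully again and let go. Do not push on the platen, and leave the other things on the bench where they are.

Things in the scene. Friction and masses are not known exactly. Their poses are not given: they have to be found in the camera images.
- press: Bench laminating press bolted to the table: grey base plate 200 x 260 x 15 mm, two steel columns 26 mm thick (210 mm apart along its y), fixed grey head over them, a blue bottle jack in the middle. Origin: centre of the base plate's underside, on the table; z up; its front, where the valve lever stands, looks along its own -x.
- head_edge (a point): Middle of the front lower edge of the press's fixed head, 294 mm above the table; the head is 260 mm long (press y), its top with nuts 335 mm up. Head and platen reach 100 mm forward of the press's origin: a gripper pointing straight down at the knob hits them with its body, so lean it 25 to 45 degrees, its back away from the press (towards the press's -x).
- valve_pivot (a point): Fixed point on the axis of the release valve, in the plane in which the lever swings; at (-120, -15, 33) mm in the press's frame, same axes as the press. The valve's axis runs level along the press's x.
- valve_knob (a point): Centre of the red ball knob (30 mm across) on the release-valve lever (rod 9 mm thick), 90 mm from valve_pivot, swinging in an upright plane 20 mm in front of the platen's edge. Shut, the lever leans 0.35 rad from upright to the press's -y (right, seen from the front); opening swings it anticlockwise seen from the front, over the top to the press's +y. 25 mm free on each side.
- valve (a joint): Opening of the release valve, rad: 0 = shut on its seat, up to 1.3. Stays where it is left; turning takes 0.15 to 0.4 N m (2 to 4.5 N at the knob). Below about 0.2 the platen stays up; it begins to creep somewhere between 0.25 and 0.45; from there every 0.1 rad adds about 5 mm/s (at 0.5 about 3 to 14 mm/s; beyond 0.7 it may pass 25 mm/s). Speed follows the lever within 0.3 s.
- ram (a joint): Height of the jack's ram, and of the platen on it, above its lowest position, m: 0 = all the way down; starts raised by 45 to 70 mm. It moves straight up and down.
- platen: Moving platen on the ram, aluminium plate 200 (press x) x 260 (press y) x 15 mm with the board stack fixed on top (150 x 150 mm, 20 mm high: steel plates with a green board between). Origin: centre of its underside, 175 mm above the table when all the way down. Axes as the press's.
- meter: Bystander: red and blue multimeter lying on the table, 186 x 88 x 48 mm, loose; origin at the centre of its underside, long along its x.
- spool: Bystander: upright spool of solder, 64 mm across, 50 mm high, loose; origin at the centre of its underside.
- pump_handle: Bystander: the jack's pump handle lying on the table, 240 mm long, 25 mm thick, loose; origin on the table under its middle, long along its x.
- helping_hand: Bystander: helping-hand stand with two blue jointed arms on a round base 110 mm across, 130 mm high, loose; origin at the centre of its underside.

How it is judged:
By the outcome, as a careful person would: the job done as asked, in the order asked, and still so for the second after the job is handed in, with the robot touching nothing.
It also fails if it takes over 67 s, if anything falls off the work surface, if the arm or the gripper's body presses on something with over 40 N, if the wrist force passes 120 N, or if a joint passes its speed limit or range.

## Working session

There is one attempt and no reset: what is moved stays moved. The work goes in short steps, Python scripts to look and compute and a tool call to move; the robot and the scene stay as the last step left them, time stands still between calls to the robot, and variables do not carry over. Pictures are saved under pics/ and viewed, at most 10 in all, crops included, and the job is handed in when it is done.

Besides the shell and the picture viewer there is one more tool, called after "Emit:" by a JSON object that holds its "op" and its "data". send_rows: Moves the arm, as the interface text tells. Its arguments: {"type":"object","properties":{"deltas":{"type":"array","items":{"type":"array","items":{"type":"array","items":{"type":"number"}}}},"fingers":{"type":"number"}},"required":["deltas"]}

```bash
mkdir -p pics; ls; python3 - <<'E'
from workcell import env, eyes
import cv2,numpy as np
o=env.get_obs();print(o)
for n in("scene","top"):
    c=eyes.camera(n);cv2.imwrite(f"pics/{n}0.png",c["pixels"][:,:,::-1]);np.savez(f"{n}0.npz",**c)
    print(n,np.array(c["mtx"]).round(1).tolist(),np.round(c["distortion"],3),(-c["R"].T@c["t"]).round(0),np.round(c["R"],2).tolist())
E
```

```text
pics
{'time': 0.0, 'qpos': array([ 1.37662644e+00,  3.85539818e-01,  6.61617924e-03, -5.21559221e-04,
       -1.19401953e+00, -2.58566401e-01]), 'joint_vel': array([-8.61750072e-05, -9.78262213e-04,  3.99942921e-04,  1.40533129e-03,
        1.35054631e-03,  1.19358219e-03]), 'tau': array([ 4.60262220e-05, -3.90664494e+01,  1.87407947e+01,  4.21983361e+00,
        1.10104261e-02, -1.94015411e-04]), 'eef_pos': array([273.12213311, 561.47782578, 221.46260237]), 'tcp_rot': array([ 3.05927013e+00, -7.04907687e-01, -6.52067176e-04]), 'ft_force': array([ 0.44268274, -0.64612607,  0.03161508]), 'moment': array([ 0.02653357,  0.01805521, -0.00786014]), 'gripper_force': 0.0, 'grip_width': 86.76895196912584}
scene [[510.7, 0.0, 277.4], [0.0, 510.7, 213.3], [0.0, 0.0, 1.0]] [-0.166  0.     0.     0.     0.   ] [ 382. -521. 1671.] [[0.96, -0.3, -0.0], [-0.28, -0.91, -0.31], [0.09, 0.3, -0.95]]
top [[415.4, 0.0, 278.9], [0.0, 415.4, 209.8], [0.0, 0.0, 1.0]] [-0.075  0.     0.     0.     0.   ] [ 256.  -33. 1389.] [[-0.01, -1.0, -0.0], [-0.98, 0.01, -0.2], [0.2, 0.0, -0.98]]
```

View pics/scene0.png

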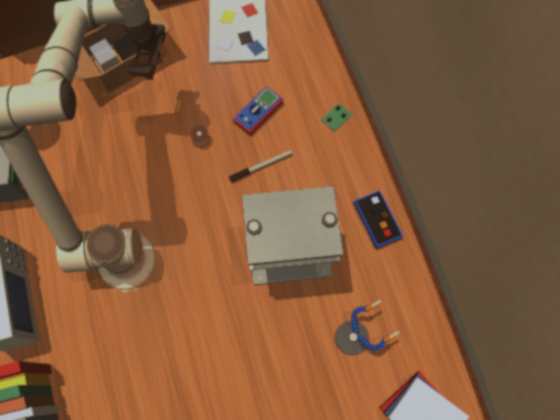

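View pics/top0.png

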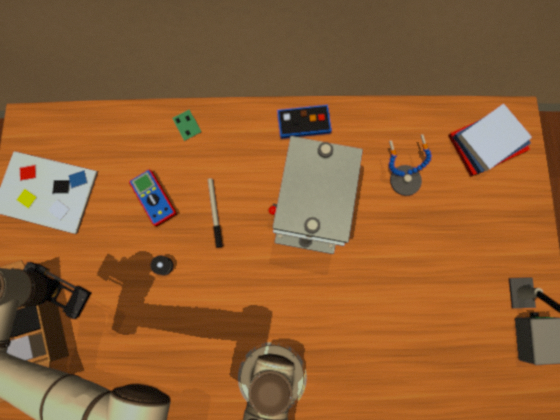

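The scene picture shows the press head at about (292,228) and the nuts at (254,227) and (330,219). In the top picture the red knob shows at (273,210), left of the head, so the press front faces world +y. Next I'll measure the press and look at the gripper's shape, since the rows can't tilt the tool.

```bash
cat > h.py <<'E'
import numpy as np,cv2
from workcell import env,eyes
def load(n): return dict(np.load(n))
def ray(c,uv):
    p=cv2.undistortPoints(np.array([[uv]],float),c["mtx"],np.array(c["distortion"]))[0,0]
    d=c["R"].T@np.array([p[0],p[1],1]);return -c["R"].T@c["t"],d/np.linalg.norm(d)
def onplane(c,uv,n,k):
    o,d=ray(c,uv);n=np.array(n,float);return o+d*(k-n@o)/(n@d)
def proj(c,X):
    return cv2.projectPoints(np.array(X,float).reshape(-1,1,3),cv2.Rodrigues(c["R"])[0],np.array(c["t"],float),c["mtx"],np.array(c["distortion"]))[0][:,0]
def tri(c1,u1,c2,u2):
    (o,d),(p,e)=ray(c1,u1),ray(c2,u2)
    s=np.linalg.lstsq(np.c_[d,-e],p-o,rcond=None)[0];a=o+d*s[0];b=p+e*s[1];return (a+b)/2,np.linalg.norm(a-b)
E
python3 - <<'E'
from h import *
S,T=load("scene0.npz"),load("top0.npz")
im=np.zeros((600,800,3),np.uint8)
a=cv2.resize(T["pixels"][255:325,10:100],None,fx=4.4,fy=4.4,interpolation=2);b=cv2.resize(S["pixels"][10:90,70:180],None,fx=3.6,fy=3.6,interpolation=2)
c=cv2.resize(T["pixels"][125:260,255:370],None,fx=2.15,fy=2.15);d=cv2.resize(S["pixels"][175:295,230:350],None,fx=2.4,fy=2.4)
for k,(y,x) in zip((a,b,c,d),((0,0),(0,400),(308,0),(308,400))): im[y:y+k.shape[0],x:x+k.shape[1]]=k[:600-y,:800-x]
cv2.imwrite("pics/crop1.png",im[:,:,::-1])
for n,c in(("S",S),("T",T)):
    q=c["pixels"];h=cv2.cvtColor(q,cv2.COLOR_RGB2HSV).astype(int)
    m=(((h[...,0]<5)|(h[...,0]>174))&(h[...,1]>170)&(h[...,2]>60)).astype(np.uint8)
    k,_,st,ce=cv2.connectedComponentsWithStats(m)
    print(n,[(s[4],c_.round(1).tolist()) for s,c_ in zip(st[1:],ce[1:]) if s[4]>8])
P1,e1=tri(S,(254.5,227),T,(312,225));P2,e2=tri(S,(330,219),T,(325.5,150));print(P1,e1,P2,e2)
for u in((312,225),(325.5,150)):print(onplane(T,u,(0,0,1),335))
for u in((254.5,227),(330,219)):print(onplane(S,u,(0,0,1),335))
t=np.array([273.1,561.5,221.5]);R=cv2.Rodrigues(np.array([3.0593,-.7049,0]))[0];print(R.round(2))
for L in((37.5,95),(95,37.5)):
    print(L,proj(T,[t+R@np.array([sx*L[0],sy*L[1],-70]) for sx,sy in((1,1),(1,-1),(-1,-1),(-1,1))]).round().tolist())
E
```

```text
S [(np.int32(40), [250.1, 10.0]), (np.int32(149), [260.1, 118.8]), (np.int32(55), [386.7, 232.4]), (np.int32(238), [10.1, 368.7]), (np.int32(16), [421.5, 375.1]), (np.int32(124), [392.2, 398.2])]
T [(np.int32(51), [320.9, 116.8]), (np.int32(249), [463.4, 154.3]), (np.int32(64), [517.9, 152.3]), (np.int32(161), [27.5, 172.3]), (np.int32(126), [164.1, 204.8]), (np.int32(42), [272.5, 209.5])]
[ 436.48248377 -116.34985721  322.14823685] 0.4793041105950687 [ 641.21636302 -157.98488807  326.40659456] 2.471729417140008
[ 434.08615293 -115.41880824  335.        ]
[ 636.90065398 -157.40182349  335.        ]
[ 436.18975127 -120.11732635  335.        ]
[ 640.71098606 -159.74408602  335.        ]
[[ 0.9  -0.44 -0.  ]
 [-0.44 -0.9  -0.  ]
 [ 0.    0.   -1.  ]]
(37.5, 95) [[94.0, 293.0], [36.0, 262.0], [22.0, 287.0], [81.0, 319.0]]
(95, 37.5) [[86.0, 264.0], [63.0, 252.0], [29.0, 316.0], [52.0, 329.0]]
```

View pics/crop1.png

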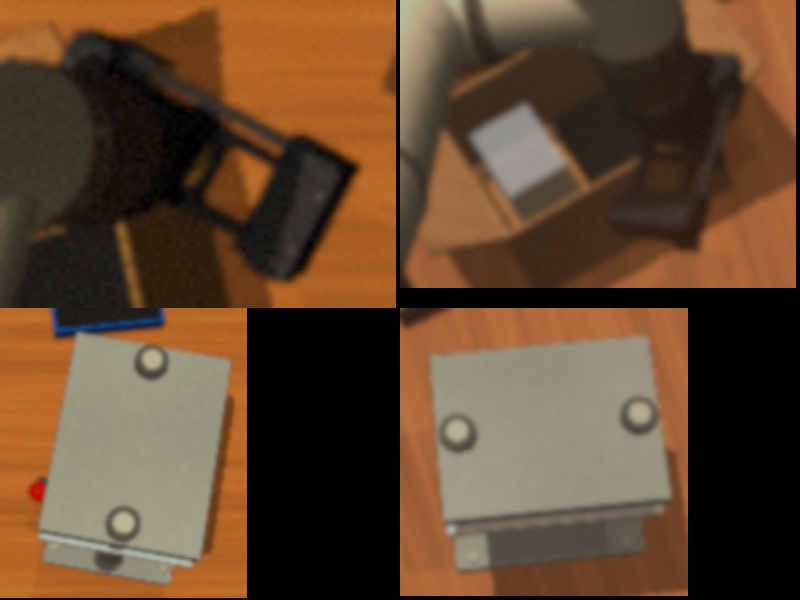

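The gripper's body is 190 mm along the closing line and 75 mm across it. If I turn the closing line along the press's y and stand the tool about 20 mm forward of the lever plane, the fingertip edges still catch the ball and the body clears the head. I'll refine the head's front edge and the knob position for that.

```bash
python3 - <<'E'
from h import *
S,T=load("scene0.npz"),load("top0.npz")
h=cv2.cvtColor(T["pixels"],cv2.COLOR_RGB2HSV).astype(int)
# head front (left) edge, subpixel from saturation step, rows 150..225
sat=h[...,1].astype(float);pts=[]
for v in range(148,232):
    if 200<=v<=218: continue
    u0=int(289-(v-138)*.19); w=sat[v,u0-9:u0+10]; mid=(w[:4].mean()+w[-4:].mean())/2
    i=np.where((w[:-1]>=mid)&(w[1:]<mid))[0]
    if len(i): i=i[0];pts.append((u0-9+i+(w[i]-mid)/(w[i]-w[i+1]),v))
W=np.array([onplane(T,p,(0,0,1),310)[:2] for p in pts])
vx,vy,x0,y0=cv2.fitLine(W.astype(np.float32),cv2.DIST_HUBER,0,.01,.01).ravel()
d=np.array([vx,vy])*np.sign(vx);print("dir",d,"angle",np.arctan2(d[1],d[0]),len(pts))
M=np.array([537,-138.2]);n=np.array([-d[1],d[0]]);print("front dist from nut mid",n@(np.array([x0,y0])-M), "line y at x=515",y0+(515-x0)*vy/vx)
pr=lambda p,z:np.r_[M+n*(-p[0])+d*p[1],z]
for a in(.25,.35,.45):
    K=pr((-120,-15-90*np.sin(a)),33+90*np.cos(a)); print("knob pred",a,K.round(1),proj(T,K).round(1))
m=((h[...,0]<5)|(h[...,0]>174))&(h[...,1]>150)
print(np.argwhere(m[195:225,255:290])[:, ::-1].min(0)+[255,195],np.argwhere(m[195:225,255:290])[:, ::-1].max(0)+[255,195])
print(T["pixels"][203:217,264:284,0].tolist());print(h[203:217,264:284,0].tolist())
for nm,c in(("T",T),):
  for v,u in ((140,289),):pass
E
```

```text
dir [ 0.980289   -0.19756897] angle -0.19887738 65
front dist from nut mid 102.75329668039738 line y at x=515 -28.946693
knob pred 0.25 [524.2 -13.2 120.2] [[273.4 208.5]]
knob pred 0.35 [515.8 -11.5 117.5] [[272.9 211.3]]
knob pred 0.45 [507.6  -9.9 114. ] [[272.4 214. ]]
[269 206] [275 213]
[[192, 192, 192, 191, 189, 193, 192, 186, 168, 148, 144, 153, 159, 154, 154, 154, 153, 153, 153, 152], [193, 193, 191, 193, 191, 191, 187, 179, 151, 115, 100, 108, 116, 137, 152, 155, 154, 153, 153, 152], [192, 191, 191, 192, 191, 186, 177, 165, 148, 122, 105, 92, 97, 128, 150, 153, 153, 155, 155, 154], [189, 191, 190, 192, 188, 181, 173, 173, 171, 163, 149, 122, 110, 134, 153, 157, 155, 157, 155, 153], [188, 189, 189, 187, 183, 180, 179, 187, 189, 186, 178, 159, 137, 143, 153, 156, 157, 154, 154, 156], [187, 189, 187, 182, 177, 179, 190, 192, 194, 192, 188, 178, 157, 152, 154, 158, 155, 157, 153, 155], [189, 188, 183, 174, 173, 183, 191, 194, 193, 195, 191, 176, 162, 155, 155, 157, 157, 157, 155, 155], [186, 186, 183, 170, 172, 184, 191, 192, 194, 192, 188, 174, 162, 157, 157, 155, 156, 159, 15
[... 999 characters left out ...]
, 29, 30, 29], [14, 13, 13, 13, 11, 7, 3, 2, 3, 2, 2, 2, 6, 19, 27, 28, 28, 29, 31, 29], [13, 13, 14, 13, 9, 5, 3, 3, 4, 4, 2, 3, 8, 21, 28, 29, 30, 29, 30, 28], [13, 14, 13, 12, 9, 4, 2, 3, 3, 3, 3, 3, 9, 21, 28, 29, 29, 27, 30, 28], [13, 13, 13, 12, 8, 5, 1, 3, 2, 3, 2, 4, 11, 23, 28, 27, 29, 28, 28, 28], [14, 13, 13, 13, 11, 7, 3, 3, 1, 2, 2, 5, 14, 25, 29, 29, 26, 30, 28, 27], [13, 13, 13, 13, 12, 9, 7, 4, 2, 1, 3, 7, 18, 28, 27, 26, 29, 29, 29, 28], [13, 13, 13, 13, 13, 12, 10, 8, 7, 6, 5, 11, 23, 31, 31, 29, 29, 28, 27, 28], [13, 13, 13, 13, 13, 13, 13, 11, 11, 10, 11, 16, 24, 30, 29, 28, 28, 30, 28, 28], [13, 13, 13, 13, 13, 13, 13, 13, 12, 13, 13, 19, 25, 31, 29, 28, 27, 27, 29, 28]]
```

Emit:
{"op": "send_rows", "data": {"deltas": [[[0.086,-0.167,0,-0.04],[0.173,-0.333,0,-0.08],[0.259,-0.5,0,-0.12],[0.346,-0.667,0,-0.16],[0.432,-0.833,0,-0.2],[0.518,-1.0,0,-0.24]]], "fingers": 0.55}}

```text
time: 0.7
eef_pos: [403.2, 310.1, 222.3]
tcp_rot: [2.582, -1.789, -0.0]
ft_force: [1.2, -0.4, -0.2]
grip_width: 50.3
gripper_force: 0.0
```

Emit:
{"op": "send_rows", "data": {"deltas": [[[0.086,-0.167,0,-0.03],[0.173,-0.333,0,-0.06],[0.259,-0.5,0,-0.09],[0.346,-0.667,0,-0.12],[0.432,-0.833,0,-0.15],[0.518,-1.0,0,-0.178],[0.518,-1.0,0,-0.178]]]}}

```text
time: 1.4
eef_pos: [533.6, 57.7, 221.8]
tcp_rot: [1.984, -2.434, 0.0]
ft_force: [-0.4, 0.2, -1.0]
grip_width: 47.7
gripper_force: 0.0
```

Emit:
{"op": "send_rows", "data": {"deltas": [[[0,0,-0.16,0.001],[0,0,-0.32,0.001],[0,0,-0.464,0.001],[0,0,-0.464,0.001]]]}}

```text
time: 1.8
eef_pos: [528.2, 61.0, 101.6]
tcp_rot: [1.99, -2.416, -0.007]
ft_force: [-0.4, -0.3, -0.2]
grip_width: 47.7
gripper_force: 0.0
```

```bash
python3 - <<'E'
from h import *
T=eyes.camera("top");S=eyes.camera("scene");np.savez("top1.npz",**T);np.savez("scene1.npz",**S)
a=cv2.resize(T["pixels"][150:250,220:320],(600,600),interpolation=2);b=cv2.resize(S["pixels"][150:300,200:250+100],(200,200))
im=np.zeros((600,800,3),np.uint8);im[:,:600]=a;im[:200,600:]=b
cv2.imwrite("pics/near1.png",im[:,:,::-1])
o=env.get_obs();print(o["eef_pos"],o["ft_force"],o["qpos"]);t=o["eef_pos"];print(proj(T,[t,t+[0,0,70]]))
E
```

```text
[532.64785787  62.28723623 106.88246505] [0.63506241 0.25915255 0.61640971] [ 0.41939165  0.35153172 -0.36717537  0.00089967 -0.85284198 -0.61074781]
[[249.54839709 206.99727018]
 [247.82430044 202.0933881 ]]
```

View pics/near1.png

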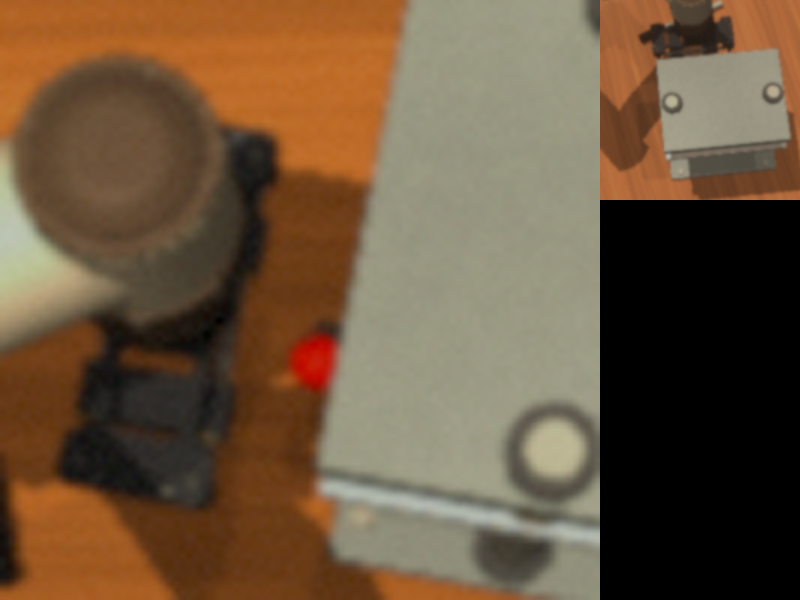

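The zoomed picture shows the red knob at about (273,210) in the top image, with the gripper's body parallel to the head's front edge and clear of it. I'll measure that gap in this one picture.

```bash
python3 - <<'E'
from h import *
T=load("top1.npz");g=T["pixels"].max(2).astype(float);sat=cv2.cvtColor(T["pixels"],cv2.COLOR_RGB2HSV)[...,1].astype(float)
d=np.array([.9803,-.1976]);n=-np.array([d[1],-d[0]]);M=np.array([537,-138.2])
t=env.get_obs();print(t["eef_pos"],"p tool",n@(t["eef_pos"][:2]-M),"q tool",d@(t["eef_pos"][:2]-M))
B,H=[],[]
for v in range(178,232,2):
    row=g[v]; u0=int(220+ (262-(v-191)*1.0)/6)  # guess
    dark=np.where(row[240:272]<70)[0]
    ub=240+dark.max()+.5 if len(dark) else np.nan
    s=sat[v,270:300]; i=np.where(s<(s[:3].mean()*.5+s[-3:].mean()*.5))[0]; uh=270+i[0]-.5
    f=lambda u,z:[round(float(x@(onplane(T,(u,v),(0,0,1),z)[:2]-M)),1) for x in(n,d)]
    print(v,ub,f(ub,175),f(ub,290)[0],"|",uh,f(uh,294)[0],f(uh,330)[0])
E
```

```text
[532.64785787  62.28723623 106.88246505] p tool 195.67765439262752 q tool -43.88268281039474
178 265.5 [158.2, 39.9] 147.8 | 281.5 104.4 102.5
180 265.5 [157.0, 33.7] 146.7 | 281.5 103.3 101.5
182 263.5 [161.8, 26.4] 151.0 | 280.5 105.0 103.1
184 263.5 [160.6, 20.2] 149.9 | 280.5 103.9 102.1
186 263.5 [159.3, 14.1] 148.8 | 279.5 105.5 103.6
188 264.5 [155.2, 8.5] 145.0 | 279.5 104.5 102.6
190 263.5 [156.9, 1.9] 146.6 | 278.5 106.1 104.2
192 263.5 [155.7, -4.2] 145.5 | 278.5 105.1 103.2
194 262.5 [157.5, -10.9] 147.1 | 278.5 104.0 102.2
196 261.5 [159.2, -17.5] 148.7 | 277.5 105.7 103.8
198 260.5 [161.0, -24.1] 150.3 | 277.5 104.6 102.8
200 259.5 [162.7, -30.7] 151.8 | 276.5 106.3 104.3
202 259.5 [161.5, -36.7] 150.8 | 276.5 105.2 103.3
204 259.5 [160.3, -42.8] 149.7 | 275.5 106.8 104.9
206 258.5 [162.1, -49.3] 151.2 | 275.5 105.8 103.9
208 258.5 [160.9, -55.3] 150.2 | 275.5 104.8 102.9
210 257.5 [162.6, -61.9] 151.7 | 275.5 103.7 101.9
212 257.5 [161.4, -67.8] 150.7 | 274.5 105.3 103.4
214 258.5 [157.3, -73.2] 146.9 | 274.5 104.3 102.4
216 259.5 [153.2, -78.6] 143.2 | 273.5 105.9 104.0
218 258.5 [154.9, -85.1] 144.8 | 273.5 104.9 103.0
220 258.5 [153.8, -91.1] 143.7 | 272.5 106.5 104.6
222 257.5 [155.5, -97.5] 145.3 | 272.5 105.5 103.6
224 255.5 [160.1, -104.5] 149.5 | 272.5 104.4 102.6
226 255.5 [159.0, -110.4] 148.4 | 272.5 103.4 101.6
228 255.5 [157.8, -116.3] 147.4 | 272.5 102.4 100.6
230 255.5 [156.6, -122.2] 146.3 | 272.5 101.4 99.6
```

Emit:
{"op": "send_rows", "data": {"deltas": [[[-0.012,-0.06,-0.036,0],[-0.024,-0.12,-0.036,0],[-0.033,-0.165,-0.036,0],[-0.037,-0.185,-0.036,0],[-0.042,-0.207,-0.036,0],[-0.042,-0.207,-0.036,0],[-0.042,-0.207,-0.036,0]]]}}

```text
time: 2.6
eef_pos: [522.6, 11.0, 98.4]
tcp_rot: [-1.998, 2.422, -0.001]
ft_force: [-0.2, 4.6, 1.3]
grip_width: 47.9
gripper_force: 0.0
```

```bash
cat >> h.py <<'E'
d=np.array([.9803,-.1976]);n=np.array([.1976,.9803]);M=np.array([537,-138.2])
def st():
    o=env.get_obs();e=o["eef_pos"];f=o["ft_force"];r=o["tcp_rot"]
    print("t",round(o["time"],2),"p",(n@(e[:2]-M)).round(1),"q",(d@(e[:2]-M)).round(1),"z",e[2].round(1),"Fp",(n@f[:2]).round(1),"Fq",(d@f[:2]).round(1),"Fz",f[2].round(1),"yaw",np.degrees(2*np.arctan2(r[1],r[0])).round(2))
def knob(c):
    h=cv2.cvtColor(c["pixels"],cv2.COLOR_RGB2HSV).astype(int)[195:226,255:290]
    m=((h[...,0]<6)|(h[...,0]>172))&(h[...,1]>170)&(h[...,2]>60)
    ij=np.argwhere(m);
    if len(ij)==0: return None
    uv=ij[:,::-1].mean(0)+[255,195];X=onplane(c,uv,(0,0,1),120)[:2];return len(ij),uv.round(2),(n@(X-M)).round(1),(d@(X-M)).round(1)
E
python3 - <<'E'
from h import *
st();T=eyes.camera("top");S=eyes.camera("scene");np.savez("top2.npz",**T);np.savez("scene2.npz",**S)
print(knob(load("top0.npz")),knob(load("top1.npz")),knob(T));st()
im=np.zeros((600,800,3),np.uint8);im[:500,:500]=cv2.resize(T["pixels"][160:260,230:330],(500,500),interpolation=2);im[:300,500:]=cv2.resize(S["pixels"][180:280,230:330],(300,300))
cv2.imwrite("pics/near2.png",im[:,:,::-1])
E
```

```text
t 2.6 p 143.4 q -43.6 z 98.4 Fp 4.4 Fq -1.1 Fz 1.3 yaw 259.04
(45, array([272.31, 209.4 ]), np.float64(122.8), np.float64(-40.8)) (53, array([272.15, 209.51]), np.float64(123.2), np.float64(-41.3)) None
t 2.7 p 143.4 q -43.5 z 98.3 Fp 5.0 Fq -1.4 Fz 2.3 yaw 259.05
```

View pics/near2.png

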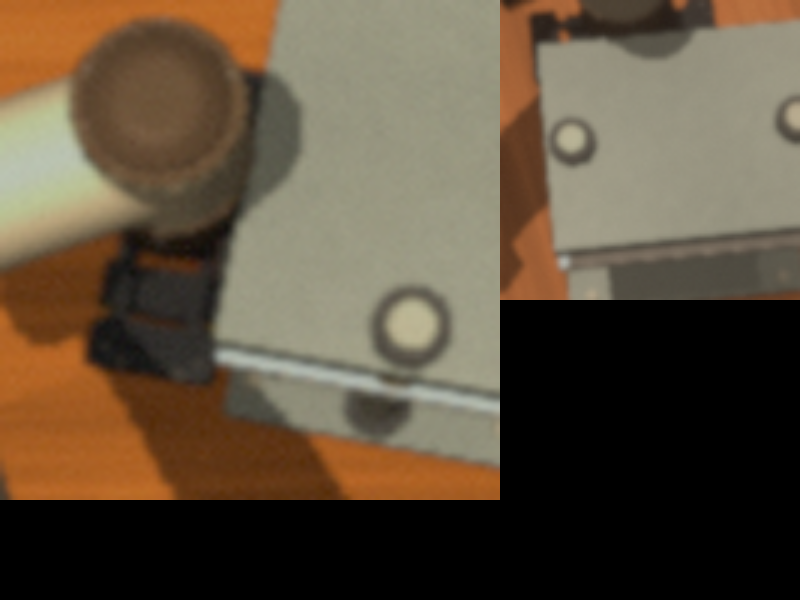

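The picture shows the body right at the head's front edge at about (275,215) in the top image, with about 5 N pushing it away from the press. I'll back off slightly, square the yaw and compare the moments.

```bash
python3 - <<'E'
from h import *
st();m=env.get_obs()["moment"];print(m,"about q",d@m[:2],"about p",n@m[:2])
E
```

```text
t 2.7 p 143.4 q -43.5 z 98.3 Fp 5.0 Fq -1.4 Fz 2.3 yaw 259.05
[0.51186538 0.0333577  0.01672033] about q 0.49519015177917974 about p 0.13384515680594494
```

Emit:
{"op": "send_rows", "data": {"deltas": [[[0.003,0.016,0,-0.0025],[0.003,0.016,0,-0.0025],[0.003,0.016,0,-0.0025]]]}}

```text
time: 3.0
eef_pos: [522.5, 14.1, 97.5]
tcp_rot: [1.988, -2.432, -0.0]
ft_force: [0.5, 0.2, -0.4]
grip_width: 47.7
gripper_force: 0.0
```

```bash
python3 - <<'E'
from h import *
st();m=env.get_obs()["moment"];print(m,"about q",d@m[:2],"about p",n@m[:2])
E
```

```text
t 3.0 p 146.4 q -44.3 z 97.5 Fp 0.3 Fq 0.4 Fz -0.4 yaw -101.46
[ 0.0946296  -0.11396148 -0.00433079] about q 0.11528418408112165 about p -0.09301762930742888
```

Emit:
{"op": "send_rows", "data": {"deltas": [[[-0.001,-0.005,0,0],[0.019,-0.009,0,0],[0.038,-0.013,0,0],[0.05,-0.015,0,0],[0.062,-0.017,0,0],[0.062,-0.017,0,0],[0.062,-0.017,0,0]]]}}

```text
time: 3.7
eef_pos: [538.1, 10.0, 97.4]
tcp_rot: [1.988, -2.432, -0.0]
ft_force: [0.5, -0.2, 0.2]
grip_width: 47.9
gripper_force: 0.0
```

```bash
python3 - <<'E'
from h import *
st();m=env.get_obs()["moment"];print(m,"about q",d@m[:2],"about p",n@m[:2])
E
```

```text
t 3.7 p 145.5 q -28.2 z 97.4 Fp -0.1 Fq 0.5 Fz 0.2 yaw -101.46
[ 0.08031027 -0.08797396 -0.01939679] about q 0.09611181306092538 about p -0.07037156273462995
```

Emit:
{"op": "send_rows", "data": {"deltas": [[[0.008,-0.0016,0,0],[0.016,-0.0032,0,0],[0.024,-0.0048,0,0],[0.024,-0.0048,0,0],[0.024,-0.0048,0,0]]]}}

```text
time: 4.2
eef_pos: [543.8, 9.1, 97.5]
tcp_rot: [1.988, -2.432, -0.001]
ft_force: [-2.0, 4.1, 1.8]
grip_width: 48.1
gripper_force: 2.1
```

```bash
python3 - <<'E'
from h import *
st();m=env.get_obs()["moment"];print("about q",d@m[:2],"about p",n@m[:2])
E
```

```text
t 4.2 p 145.8 q -22.4 z 97.5 Fp 3.6 Fq -2.8 Fz 1.8 yaw -101.46
about q 1.0104675254118194 about p 0.9775944911528888
```

Emit:
{"op": "send_rows", "data": {"deltas": [[[0.005,-0.003,0,0],[0.01,-0.005,0,0],[0.015,-0.0063,0,0],[0.015,-0.0063,0,0]]]}}

```text
time: 4.6
eef_pos: [548.7, 8.2, 98.3]
tcp_rot: [-1.987, 2.43, -0.0]
ft_force: [-3.6, 6.4, 3.5]
grip_width: 47.9
gripper_force: 3.0
```

```bash
python3 - <<'E'
from h import *
st();m=env.get_obs()["moment"];print("about q",d@m[:2],"about p",n@m[:2])
E
```

```text
t 4.6 p 145.8 q -17.5 z 98.3 Fp 5.6 Fq -4.7 Fz 3.5 yaw 258.56
about q 1.5669043265034583 about p 1.113566141592656
```

Emit:
{"op": "send_rows", "data": {"deltas": [[[0.01,-0.002,0,0],[0.02,-0.004,0,0],[0.03,-0.006,0,0],[0.03,-0.006,0,0]]]}}

```text
time: 5.0
eef_pos: [556.9, 6.9, 98.5]
tcp_rot: [-1.987, 2.429, -0.001]
ft_force: [-2.8, 6.2, 4.0]
grip_width: 47.7
gripper_force: 3.1
```

```bash
python3 - <<'E'
from h import *
st();S=eyes.camera("scene");np.savez("scene3.npz",**S)
for v in range(255,285,1): print(v,S["pixels"][v,262:324:10].mean(1).round().astype(int).tolist(), load("scene0.npz")["pixels"][v,292].tolist())
E
```

```text
t 5.0 p 146.2 q -9.2 z 98.5 Fp 5.6 Fq -3.9 Fz 4.0 yaw 258.56
255 [152, 150, 145, 143, 141, 137, 126] [152, 148, 130]
256 [151, 150, 146, 144, 138, 124, 102] [151, 148, 129]
257 [151, 149, 145, 141, 127, 101, 81] [149, 145, 126]
258 [150, 148, 143, 130, 103, 78, 85] [139, 134, 118]
259 [151, 147, 131, 105, 80, 85, 97] [113, 109, 95]
260 [148, 133, 106, 81, 84, 98, 99] [90, 85, 74]
261 [136, 108, 82, 87, 100, 101, 94] [96, 87, 75]
262 [110, 84, 87, 101, 104, 96, 85] [113, 102, 88]
263 [84, 86, 100, 104, 98, 82, 80] [117, 105, 92]
264 [88, 101, 105, 99, 86, 75, 82] [112, 101, 88]
265 [101, 105, 99, 86, 75, 73, 85] [98, 89, 77]
266 [106, 100, 87, 75, 73, 72, 86] [86, 79, 68]
267 [103, 86, 75, 74, 74, 71, 84] [79, 75, 64]
268 [104, 78, 75, 73, 72, 72, 84] [78, 75, 63]
269 [117, 75, 75, 74, 72, 71, 85] [81, 76, 66]
270 [133, 75, 74, 75, 74, 72, 88] [81, 77, 66]
271 [139, 75, 74, 74, 73, 73, 87] [80, 77, 66]
272 [141, 76, 75, 75, 72, 72, 86] [81, 77, 66]
273 [139, 75, 73, 75, 73, 72, 84] [82, 77, 67]
274 [140, 77, 75, 74, 73, 72, 82] [81, 75, 66]
275 [142, 75, 75, 73, 73, 73, 80] [81, 77, 66]
276 [143, 75, 75, 76, 74, 75, 76] [81, 77, 67]
277 [145, 75, 75, 76, 77, 74, 70] [82, 77, 67]
278 [143, 75, 77, 79, 75, 69, 67] [86, 82, 70]
279 [138, 78, 79, 77, 71, 65, 66] [86, 79, 67]
280 [134, 81, 78, 72, 70, 67, 69] [85, 71, 57]
281 [135, 81, 73, 64, 70, 68, 69] [90, 63, 44]
282 [129, 74, 66, 67, 72, 68, 70] [97, 61, 36]
283 [112, 66, 65, 65, 74, 70, 69] [101, 61, 36]
284 [97, 64, 66, 66, 72, 71, 70] [101, 61, 36]
```

```bash
python3 - <<'E'
from h import *
S=load("scene3.npz");T=load("top2.npz")
W=lambda px,py,z:np.r_[M-n*px+d*py,z]
for c,nm,pt in((S,"S",(100,0)),(T,"T",(0,-130))):
    for z in(335,320,294,260,250,235,220,190,175,15): print(nm,z,proj(c,W(*pt,z)).round(1))
print(proj(S,[W(100,130,175),W(100,-130,175)]))
E
```

```text
S 335 [[295.8 258. ]]
S 320 [[295.6 259.3]]
S 294 [[295.3 261.4]]
S 260 [[294.9 264.1]]
S 250 [[294.8 264.8]]
S 235 [[294.7 266. ]]
S 220 [[294.5 267.1]]
S 190 [[294.2 269.2]]
S 175 [[294.1 270.2]]
S 15 [[292.7 280.2]]
T 335 [[311.1 234.5]]
T 320 [[310.7 235.3]]
T 294 [[310.  236.7]]
T 260 [[309.2 238.4]]
T 250 [[308.9 238.9]]
T 235 [[308.6 239.6]]
T 220 [[308.2 240.3]]
T 190 [[307.6 241.7]]
T 175 [[307.2 242.4]]
T 15 [[304.2 248.4]]
[[337.22317455 265.77164404]
 [250.65987941 274.59697686]]
```

```bash
cat >> h.py <<'E'
def plat(c=None,show=False):
    c=c or eyes.camera("scene");g=c["pixels"].astype(float).mean(2);us=np.arange(272,314)
    rows=np.arange(-10,14,.25)
    P=np.mean([np.interp(265.5-(u-295)*.102+rows,np.arange(420),g[:,u]) for u in us],0)
    if show: print(P[::4].round().astype(int).tolist())
    k=np.where((P[:-1]>=87)&(P[1:]<87)&(rows[:-1]>-3))[0]
    r=[round(float(rows[i]+.25*(P[i]-87)/(P[i]-P[i+1])),2) for i in k];return r
E
python3 - <<'E'
from h import *
for i in(0,1,2,3): print(plat(load(f"scene{i}.npz"),True))
st()
E
```

```text
[144, 142, 132, 109, 85, 84, 98, 105, 103, 93, 80, 74, 74, 74, 74, 74, 74, 74, 74, 74, 74, 75, 77, 76]
[-0.61]
[146, 144, 134, 111, 86, 86, 99, 107, 105, 94, 81, 75, 75, 75, 75, 75, 75, 75, 75, 75, 76, 76, 78, 78]
[-0.51]
[145, 143, 133, 109, 85, 85, 98, 105, 104, 93, 80, 74, 74, 74, 74, 74, 74, 74, 74, 74, 75, 75, 77, 77]
[-0.58]
[144, 142, 132, 109, 85, 84, 98, 104, 101, 90, 78, 74, 73, 74, 74, 74, 74, 74, 74, 74, 74, 75, 77, 76]
[-0.76]
t 5.05 p 146.2 q -9.2 z 98.5 Fp 5.5 Fq -3.2 Fz 3.0 yaw 258.56
```

Emit:
{"op": "send_rows", "data": {"deltas": [[[0.008,-0.0016,0,0],[0.016,-0.0032,0,0],[0.016,-0.0032,0,0]]]}}

```text
time: 5.35
eef_pos: [561.0, 6.2, 98.6]
tcp_rot: [-1.987, 2.429, -0.002]
ft_force: [-1.9, 6.2, 2.9]
grip_width: 47.6
gripper_force: 3.2
```

```bash
python3 - <<'E'
from h import *
st();print([plat() for _ in range(4)]);st()
E
```

```text
t 5.35 p 146.3 q -5.1 z 98.6 Fp 5.7 Fq -3.1 Fz 2.9 yaw 258.57
[[-0.78], [-0.77], [-0.77], [-0.78]]
t 5.55 p 146.3 q -5.1 z 98.6 Fp 6.1 Fq -0.6 Fz 4.2 yaw 258.57
```

Emit:
{"op": "send_rows", "data": {"deltas": [[[-0.001,-0.006,0,0],[0.006,-0.0075,0,0],[0.014,-0.009,0,0],[0.014,-0.009,0,0]]]}}

```text
time: 5.95
eef_pos: [565.6, 5.1, 99.2]
tcp_rot: [-1.985, 2.426, -0.003]
ft_force: [-0.9, 9.0, 6.2]
grip_width: 47.9
gripper_force: 4.8
```

```bash
python3 - <<'E'
from h import *
st();print([plat() for _ in range(6)]);st()
E
```

```text
t 5.95 p 146.1 q -0.2 z 99.2 Fp 8.6 Fq -2.7 Fz 6.2 yaw 258.57
[[-0.8], [-0.79], [-0.8], [-0.78], [-0.79], [-0.79]]
t 6.25 p 146.1 q -0.2 z 99.3 Fp 9.2 Fq -2.5 Fz 4.9 yaw 258.58
```

```bash
python3 - <<'E'
from h import *
o=env.get_obs();m=o["moment"];f=o["ft_force"];print("about q",d@m[:2],"about p",n@m[:2],"z",m[2],"Fp",n@f[:2],"Fq",d@f[:2])
E
```

```text
about q 2.687408730438429 about p 0.9247054736091093 z -0.304690704090882 Fp 9.240871792316124 Fq -2.4617492932741483
```

Emit:
{"op": "send_rows", "data": {"deltas": [[[0.008,-0.0016,0,0],[0.016,-0.0032,0,0],[0.016,-0.0032,0,0]]]}}

```text
time: 6.55
eef_pos: [569.8, 4.2, 99.3]
tcp_rot: [-1.985, 2.426, -0.003]
ft_force: [-0.8, 9.7, 5.1]
grip_width: 48.1
gripper_force: 4.7
```

```bash
python3 - <<'E'
from h import *
st();print([plat() for _ in range(8)]);st()
E
```

```text
t 6.55 p 146.1 q 4.0 z 99.3 Fp 9.4 Fq -2.7 Fz 5.1 yaw 258.58
[[-0.78], [-0.77], [-0.78], [-0.79], [-0.77], [-0.78], [-0.77], [-0.78]]
t 6.95 p 146.1 q 3.9 z 99.3 Fp 8.5 Fq -2.5 Fz 5.1 yaw 258.58
```

Emit:
{"op": "send_rows", "data": {"deltas": [[[0.009,0.044,0,0],[0.027,0.132,0,0],[0.036,0.176,0,0],[0.036,0.176,0,0]]]}}

```text
time: 7.35
eef_pos: [576.4, 46.9, 97.3]
tcp_rot: [1.991, -2.43, 0.001]
ft_force: [-0.2, -0.7, 0.1]
grip_width: 47.8
gripper_force: 0.0
```

```bash
python3 - <<'E'
from h import *
st();T=eyes.camera("top");np.savez("top4.npz",**T);print(knob(T),knob(load("top1.npz")));st();print(plat())
E
```

```text
t 7.35 p 189.2 q 2.0 z 97.3 Fp -0.7 Fq -0.0 Fz 0.1 yaw -101.33
(52, array([273.62, 201.71]), np.float64(123.4), np.float64(-15.9)) (53, array([272.15, 209.51]), np.float64(123.2), np.float64(-41.3))
t 7.4 p 188.4 q 1.7 z 97.2 Fp -0.5 Fq 0.0 Fz -0.4 yaw -101.38
[-0.71]
```

Emit:
{"op": "send_rows", "data": {"deltas": [[[-0.022,0.004,0,0],[-0.034,-0.055,0,0],[-0.046,-0.115,0,0],[-0.053,-0.15,0,0],[-0.058,-0.17,0,0],[-0.058,-0.17,0,0],[-0.058,-0.17,0,0]]]}}

```text
time: 8.15
eef_pos: [561.4, 3.0, 97.7]
tcp_rot: [-1.988, 2.432, -0.0]
ft_force: [0.8, -0.5, -0.6]
grip_width: 47.8
gripper_force: 0.0
```

```bash
python3 - <<'E'
from h import *
st();m=env.get_obs()["moment"];print("about q",d@m[:2]);print(plat());st()
E
```

```text
t 8.15 p 143.2 q -4.0 z 97.7 Fp -0.3 Fq 0.9 Fz -0.6 yaw 258.52
about q 0.05301846853801225
[-0.78]
t 8.2 p 143.2 q -4.0 z 97.6 Fp 0.7 Fq 0.4 Fz 0.3 yaw 258.53
```

Emit:
{"op": "send_rows", "data": {"deltas": [[[0.0102,-0.003,0,0],[0.0204,-0.0066,0,0],[0.0306,-0.0102,0,0],[0.0306,-0.0102,0,0]]]}}

```text
time: 8.6
eef_pos: [568.9, 1.5, 97.4]
tcp_rot: [1.988, -2.432, -0.002]
ft_force: [-1.3, 4.7, 1.9]
grip_width: 47.8
gripper_force: 1.8
```

```bash
python3 - <<'E'
from h import *
st();m=env.get_obs()["moment"];print("about q",d@m[:2]);print([plat() for _ in range(6)]);st()
E
```

```text
t 8.6 p 143.2 q 3.7 z 97.4 Fp 4.3 Fq -2.2 Fz 1.9 yaw -101.46
about q 0.8886838162051967
[[-0.78], [-0.78], [-0.78], [-0.78], [-0.78], [-0.78]]
t 8.9 p 143.2 q 3.7 z 97.4 Fp 4.3 Fq -2.3 Fz 0.7 yaw -101.44
```

Emit:
{"op": "send_rows", "data": {"deltas": [[[0.007,-0.0015,0,0],[0.015,-0.003,0,0],[0.015,-0.003,0,0]]]}}

```text
time: 9.2
eef_pos: [572.8, 0.7, 97.6]
tcp_rot: [-1.989, 2.432, 0.001]
ft_force: [-1.3, 5.0, 1.9]
grip_width: 47.8
gripper_force: 1.8
```

```bash
python3 - <<'E'
from h import *
st();print([plat() for _ in range(8)]);st()
E
```

```text
t 9.2 p 143.2 q 7.6 z 97.6 Fp 4.6 Fq -2.2 Fz 1.9 yaw 258.55
[[-0.8], [-0.81], [-0.81], [-0.8], [-0.8], [-0.77], [-0.78], [-0.78]]
t 9.6 p 143.2 q 7.7 z 97.6 Fp 3.7 Fq -2.1 Fz 1.6 yaw 258.57
```

Emit:
{"op": "send_rows", "data": {"deltas": [[[0,0,0,0],[0,0,0,0],[0,0,0,0],[0,0,0,0],[0,0,0,0]]]}}

```text
time: 10.1
eef_pos: [572.8, 0.7, 97.6]
tcp_rot: [-1.989, 2.432, 0.001]
ft_force: [-1.2, 4.8, 1.2]
grip_width: 47.7
gripper_force: 1.8
```

```bash
python3 - <<'E'
from h import *
c=eyes.camera("scene");print(plat(c,True));c=eyes.camera("top");np.savez("top5.npz",**c)
g=c["pixels"].astype(float).mean(2);r=np.arange(-8,12.)
for n_ in("top2.npz","top5.npz"):
    g=load(n_)["pixels"].astype(float).mean(2)
    print(np.mean([np.interp(238+(u-309)*.19+r,np.arange(420),g[:,u]) for u in range(285,335)],0).round().astype(int))
E
```

```text
[143, 141, 131, 108, 84, 84, 97, 104, 102, 91, 79, 74, 73, 73, 73, 73, 74, 74, 74, 74, 74, 74, 76, 76]
[-0.69]
[133 135 139 140 122 109 136 165 160 132 117 115 116 117 119 121 123 124
 119 103]
[131 133 137 137 120 107 134 163 159 129 109 105 105 105 106 108 109 111
 107  93]
```

Emit:
{"op": "send_rows", "data": {"deltas": [[[0.008,-0.0016,0,0],[0.016,-0.0032,0,0],[0.022,-0.0044,0,0],[0.022,-0.0044,0,0],[0.022,-0.0044,0,0],[0.022,-0.0044,0,0],[0.022,-0.0044,0,0]]]}}

```text
time: 10.9
eef_pos: [578.3, -0.4, 97.6]
tcp_rot: [-1.989, 2.432, 0.001]
ft_force: [-0.8, 4.6, 1.0]
grip_width: 47.6
gripper_force: 1.9
```

```bash
python3 - <<'E'
from h import *
st();print([plat() for _ in range(14)]);st()
E
```

```text
t 10.9 p 143.2 q 13.3 z 97.6 Fp 4.4 Fq -1.7 Fz 1.0 yaw 258.56
[[-0.47], [-0.46], [-0.33], [-0.37], [-0.36], [-0.33], [-0.33], [-0.23], [-0.21], [-0.23], [-0.22], [-0.25], [-0.24], [-0.14]]
t 11.6 p 143.3 q 13.3 z 97.6 Fp 5.1 Fq -1.7 Fz 1.3 yaw 258.56
```

Emit:
{"op": "send_rows", "data": {"deltas": [[[0,0,0,0],[0,0,0,0],[0,0,0,0],[0,0,0,0],[0,0,0,0],[0,0,0,0],[0,0,0,0],[0,0,0,0],[0,0,0,0],[0,0,0,0]]]}}

```text
time: 12.6
eef_pos: [578.3, -0.4, 97.6]
tcp_rot: [-1.989, 2.432, 0.001]
ft_force: [-1.3, 5.9, 1.6]
grip_width: 48.2
gripper_force: 1.9
```

```bash
python3 - <<'E'
from h import *
st();print(plat(None,True),plat());st()
E
```

```text
t 12.6 p 143.2 q 13.3 z 97.6 Fp 5.5 Fq -2.4 Fz 1.6 yaw 258.56
[143, 141, 131, 108, 84, 83, 97, 105, 106, 101, 89, 77, 73, 73, 73, 73, 73, 74, 74, 73, 73, 74, 76, 75]
[0.15] [0.13]
t 12.7 p 143.3 q 13.3 z 97.6 Fp 4.8 Fq -2.5 Fz 0.6 yaw 258.56
```

Emit:
{"op": "send_rows", "data": {"deltas": [[[0,0,0,0],[0,0,0,0],[0,0,0,0],[0,0,0,0],[0,0,0,0],[0,0,0,0],[0,0,0,0],[0,0,0,0],[0,0,0,0],[0,0,0,0]]]}}

```text
time: 13.7
eef_pos: [578.4, -0.4, 97.6]
tcp_rot: [-1.989, 2.431, 0.001]
ft_force: [-1.0, 5.4, 0.9]
grip_width: 47.8
gripper_force: 1.9
```

```bash
python3 - <<'E'
from h import *
st();print(plat(None,True),plat());st()
E
```

```text
t 13.7 p 143.2 q 13.3 z 97.6 Fp 5.1 Fq -2.1 Fz 0.9 yaw 258.56
[143, 141, 131, 108, 84, 83, 97, 105, 107, 105, 96, 82, 74, 73, 73, 73, 74, 74, 74, 74, 74, 74, 76, 75]
[0.59] [0.61]
t 13.8 p 143.2 q 13.3 z 97.6 Fp 4.7 Fq -2.6 Fz 1.4 yaw 258.56
```

Emit:
{"op": "send_rows", "data": {"deltas": [[[0,0,0,0],[0,0,0,0],[0,0,0,0],[0,0,0,0],[0,0,0,0],[0,0,0,0],[0,0,0,0],[0,0,0,0],[0,0,0,0],[0,0,0,0]]]}}

```text
time: 14.8
eef_pos: [578.3, -0.4, 97.6]
tcp_rot: [-1.989, 2.432, 0.001]
ft_force: [-1.0, 4.3, 1.7]
grip_width: 47.5
gripper_force: 1.9
```

Emit:
{"op": "send_rows", "data": {"deltas": [[[0,0,0,0],[0,0,0,0],[0,0,0,0],[0,0,0,0],[0,0,0,0],[0,0,0,0],[0,0,0,0],[0,0,0,0],[0,0,0,0],[0,0,0,0]]]}}

```text
time: 15.8
eef_pos: [578.4, -0.4, 97.6]
tcp_rot: [-1.989, 2.432, 0.001]
ft_force: [-1.2, 5.3, 0.6]
grip_width: 48.2
gripper_force: 1.9
```

Emit:
{"op": "send_rows", "data": {"deltas": [[[0,0,0,0],[0,0,0,0],[0,0,0,0],[0,0,0,0],[0,0,0,0],[0,0,0,0],[0,0,0,0],[0,0,0,0],[0,0,0,0],[0,0,0,0]]]}}

```text
time: 16.8
eef_pos: [578.4, -0.4, 97.6]
tcp_rot: [-1.989, 2.431, 0.001]
ft_force: [-1.2, 5.2, 1.6]
grip_width: 47.8
gripper_force: 1.9
```

Emit:
{"op": "send_rows", "data": {"deltas": [[[0,0,0,0],[0,0,0,0],[0,0,0,0],[0,0,0,0],[0,0,0,0],[0,0,0,0],[0,0,0,0],[0,0,0,0],[0,0,0,0],[0,0,0,0]]]}}

```text
time: 17.8
eef_pos: [578.4, -0.4, 97.6]
tcp_rot: [-1.989, 2.431, 0.001]
ft_force: [-1.3, 4.6, 1.1]
grip_width: 48.0
gripper_force: 1.9
```

```bash
python3 - <<'E'
from h import *
st();print(plat(None,True),plat());st()
E
```

```text
t 17.8 p 143.3 q 13.3 z 97.6 Fp 4.2 Fq -2.2 Fz 1.1 yaw 258.56
[143, 141, 131, 108, 84, 84, 97, 105, 106, 107, 105, 96, 82, 74, 73, 73, 73, 73, 73, 74, 74, 74, 75, 75]
[1.61] [1.62]
t 17.9 p 143.2 q 13.3 z 97.6 Fp 5.3 Fq -2.5 Fz 1.6 yaw 258.56
```

Emit:
{"op": "send_rows", "data": {"deltas": [[[0,0,0,0],[0,0,0,0],[0,0,0,0],[0,0,0,0],[0,0,0,0],[0,0,0,0],[0,0,0,0],[0,0,0,0],[0,0,0,0],[0,0,0,0]]]}}

```text
time: 18.9
eef_pos: [578.3, -0.4, 97.6]
tcp_rot: [-1.989, 2.432, 0.001]
ft_force: [-1.1, 5.0, 1.5]
grip_width: 48.0
gripper_force: 1.9
```

Emit:
{"op": "send_rows", "data": {"deltas": [[[0,0,0,0],[0,0,0,0],[0,0,0,0],[0,0,0,0],[0,0,0,0],[0,0,0,0],[0,0,0,0],[0,0,0,0],[0,0,0,0],[0,0,0,0]]]}}

```text
time: 19.9
eef_pos: [578.4, -0.4, 97.6]
tcp_rot: [-1.989, 2.431, 0.001]
ft_force: [-1.2, 4.7, 0.8]
grip_width: 47.9
gripper_force: 1.9
```

```bash
python3 - <<'E'
from h import *
st();print(plat(None,True),plat());st()
E
```

```text
t 19.9 p 143.3 q 13.3 z 97.6 Fp 4.3 Fq -2.1 Fz 0.8 yaw 258.56
[143, 141, 131, 108, 84, 84, 97, 105, 107, 107, 106, 100, 87, 76, 73, 73, 73, 73, 73, 74, 74, 74, 75, 75]
[1.99] [1.99]
t 20.0 p 143.2 q 13.3 z 97.6 Fp 4.9 Fq -2.3 Fz 1.6 yaw 258.55
```

Emit:
{"op": "send_rows", "data": {"deltas": [[[0,0,0,0],[0,0,0,0],[0,0,0,0],[0,0,0,0],[0,0,0,0],[0,0,0,0],[0,0,0,0],[0,0,0,0],[0,0,0,0],[0,0,0,0]]]}}

```text
time: 21.0
eef_pos: [578.4, -0.4, 97.6]
tcp_rot: [-1.989, 2.432, 0.001]
ft_force: [-0.6, 5.1, 1.4]
grip_width: 48.0
gripper_force: 1.9
```

```bash
python3 - <<'E'
from h import *
st();print([plat() for _ in range(3)]);st()
E
```

```text
t 21.0 p 143.3 q 13.3 z 97.6 Fp 4.9 Fq -1.6 Fz 1.4 yaw 258.56
[[2.2], [2.22], [2.21]]
t 21.15 p 143.2 q 13.3 z 97.6 Fp 4.7 Fq -2.0 Fz 0.3 yaw 258.56
```

Emit:
{"op": "send_rows", "data": {"deltas": [[[0.006,-0.0012,0,0],[0.012,-0.0024,0,0],[0.018,-0.0036,0,0],[0.018,-0.0036,0,0],[0.018,-0.0036,0,0],[0.018,-0.0036,0,0],[0.018,-0.0036,0,0],[0.018,-0.0036,0,0],[0.018,-0.0036,0,0],[0.018,-0.0036,0,0]]]}}

```text
time: 22.15
eef_pos: [582.7, -1.3, 97.4]
tcp_rot: [-1.989, 2.432, 0.001]
ft_force: [-0.9, 4.9, 0.5]
grip_width: 47.8
gripper_force: 1.9
```

```bash
python3 - <<'E'
from h import *
st();print([plat() for _ in range(8)]);st()
E
```

```text
t 22.15 p 143.2 q 17.7 z 97.4 Fp 4.7 Fq -1.8 Fz 0.5 yaw 258.55
[[2.55], [2.56], [2.57], [2.64], [2.65], [2.64], [2.66], [2.67]]
t 22.55 p 143.2 q 17.7 z 97.4 Fp 4.2 Fq -2.9 Fz 2.0 yaw 258.55
```

Emit:
{"op": "send_rows", "data": {"deltas": [[[0,0,0,0],[0,0,0,0],[0,0,0,0],[0,0,0,0],[0,0,0,0],[0,0,0,0],[0,0,0,0],[0,0,0,0],[0,0,0,0],[0,0,0,0]]]}}

```text
time: 23.55
eef_pos: [582.7, -1.3, 97.4]
tcp_rot: [-1.989, 2.432, 0.001]
ft_force: [-1.4, 5.0, 0.5]
grip_width: 47.7
gripper_force: 1.9
```

Emit:
{"op": "send_rows", "data": {"deltas": [[[0,0,0,0],[0,0,0,0],[0,0,0,0],[0,0,0,0],[0,0,0,0],[0,0,0,0],[0,0,0,0],[0,0,0,0],[0,0,0,0],[0,0,0,0]]]}}

```text
time: 24.55
eef_pos: [582.7, -1.3, 97.4]
tcp_rot: [-1.989, 2.432, 0.001]
ft_force: [-1.7, 5.5, 1.2]
grip_width: 47.7
gripper_force: 1.9
```

```bash
python3 - <<'E'
from h import *
st();print([plat() for _ in range(3)]);st()
E
```

```text
t 24.55 p 143.2 q 17.7 z 97.4 Fp 5.0 Fq -2.8 Fz 1.2 yaw 258.55
[[3.26], [3.29], [3.33]]
t 24.7 p 143.2 q 17.8 z 97.4 Fp 5.1 Fq -2.6 Fz 1.6 yaw 258.55
```

Emit:
{"op": "send_rows", "data": {"deltas": [[[0,0,0,0],[0,0,0,0],[0,0,0,0],[0,0,0,0],[0,0,0,0],[0,0,0,0],[0,0,0,0],[0,0,0,0],[0,0,0,0],[0,0,0,0]]]}}

```text
time: 25.7
eef_pos: [582.7, -1.3, 97.4]
tcp_rot: [-1.989, 2.432, 0.001]
ft_force: [-1.3, 5.1, 0.5]
grip_width: 48.0
gripper_force: 1.9
```

Emit:
{"op": "send_rows", "data": {"deltas": [[[0,0,0,0],[0,0,0,0],[0,0,0,0],[0,0,0,0],[0,0,0,0],[0,0,0,0],[0,0,0,0],[0,0,0,0],[0,0,0,0],[0,0,0,0]]]}}

```text
time: 26.7
eef_pos: [582.7, -1.3, 97.4]
tcp_rot: [-1.989, 2.432, 0.001]
ft_force: [-1.8, 4.6, 1.0]
grip_width: 47.9
gripper_force: 1.9
```

```bash
python3 - <<'E'
from h import *
st();print([plat() for _ in range(3)]);st()
E
```

```text
t 26.7 p 143.2 q 17.8 z 97.4 Fp 4.1 Fq -2.6 Fz 1.0 yaw 258.55
[[3.57], [3.57], [3.57]]
t 26.85 p 143.3 q 17.8 z 97.4 Fp 4.5 Fq -3.0 Fz 0.2 yaw 258.55
```

Emit:
{"op": "send_rows", "data": {"deltas": [[[0,0,0,0],[0,0,0,0],[0,0,0,0],[0,0,0,0],[0,0,0,0],[0,0,0,0],[0,0,0,0],[0,0,0,0],[0,0,0,0],[0,0,0,0]]]}}

```text
time: 27.85
eef_pos: [582.7, -1.3, 97.4]
tcp_rot: [-1.989, 2.432, 0.001]
ft_force: [-2.1, 5.4, 0.7]
grip_width: 48.4
gripper_force: 1.9
```

Emit:
{"op": "send_rows", "data": {"deltas": [[[0,0,0,0],[0,0,0,0],[0,0,0,0],[0,0,0,0],[0,0,0,0],[0,0,0,0],[0,0,0,0],[0,0,0,0],[0,0,0,0],[0,0,0,0]]]}}

```text
time: 28.85
eef_pos: [582.7, -1.3, 97.4]
tcp_rot: [-1.989, 2.432, 0.001]
ft_force: [-1.6, 5.2, 1.0]
grip_width: 47.5
gripper_force: 1.9
```

```bash
python3 - <<'E'
from h import *
st();print([plat() for _ in range(3)]);st()
E
```

```text
t 28.85 p 143.3 q 17.8 z 97.4 Fp 4.8 Fq -2.6 Fz 1.0 yaw 258.55
[[3.57], [3.58], [3.58]]
t 29.0 p 143.3 q 17.8 z 97.4 Fp 4.1 Fq -1.7 Fz 0.1 yaw 258.55
```

The platen has been stationary for 2 s at the bottom (edge at 3.57 px). Now I'll shut the valve with the other finger.

Emit:
{"op": "send_rows", "data": {"deltas": [[[-0.003,0.0045,0,0],[-0.03,0.01,0,0],[-0.06,0.016,0,0],[-0.085,0.021,0,0],[-0.101,0.0245,0,0],[-0.101,0.0245,0,0]]]}}

```text
time: 29.6
eef_pos: [556.9, 4.2, 97.8]
tcp_rot: [1.989, -2.432, 0.0]
ft_force: [0.9, 0.3, -0.0]
grip_width: 47.6
gripper_force: 0.0
```

Emit:
{"op": "send_rows", "data": {"deltas": [[[-0.016,0.0025,0,0],[-0.032,0.005,0,0],[-0.048,0.008,0,0],[-0.064,0.011,0,0],[-0.064,0.011,0,0]]]}}

```text
time: 30.1
eef_pos: [542.8, 7.8, 98.7]
tcp_rot: [-1.988, 2.428, -0.003]
ft_force: [3.6, 2.7, 2.5]
grip_width: 47.7
gripper_force: 2.2
```

```bash
python3 - <<'E'
from h import *
st();m=env.get_obs()["moment"];print("about q",d@m[:2])
E
```

```text
t 30.1 p 144.3 q -23.1 z 98.7 Fp 3.4 Fq 3.0 Fz 2.5 yaw 258.61
about q 1.0601615263991926
```

Emit:
{"op": "send_rows", "data": {"deltas": [[[-0.02,0.001,0,0],[-0.04,0.005,0,0],[-0.06,0.009,0,0],[-0.08,0.013,0,0],[-0.1,0.017,0,0],[-0.115,0.02,0,0],[-0.115,0.02,0,0]]]}}

```text
time: 30.8
eef_pos: [513.7, 13.3, 98.0]
tcp_rot: [-1.988, 2.428, -0.001]
ft_force: [3.8, 4.7, 2.0]
grip_width: 48.1
gripper_force: 3.2
```

```bash
python3 - <<'E'
from h import *
st();m=env.get_obs()["moment"];print("about q",d@m[:2])
E
```

```text
t 30.8 p 143.9 q -52.7 z 98.0 Fp 5.3 Fq 2.8 Fz 2.0 yaw 258.61
about q 1.753081093501321
```

Emit:
{"op": "send_rows", "data": {"deltas": [[[-0.008,0.0016,0,0],[-0.016,0.0032,0,0],[-0.016,0.0032,0,0]]]}}

```text
time: 31.1
eef_pos: [509.7, 14.0, 97.5]
tcp_rot: [-1.988, 2.429, -0.0]
ft_force: [4.8, 5.5, -1.4]
grip_width: 47.7
gripper_force: 3.4
```

```bash
python3 - <<'E'
from h import *
st();m=env.get_obs()["moment"];print("about q",d@m[:2])
E
```

```text
t 31.1 p 143.8 q -56.9 z 97.5 Fp 6.3 Fq 3.6 Fz -1.4 yaw 258.58
about q 1.8277420373620177
```

Emit:
{"op": "send_rows", "data": {"deltas": [[[-0.008,0.0016,0,0],[-0.012,0.0024,0,0],[-0.012,0.0024,0,0]]]}}

```text
time: 31.4
eef_pos: [506.8, 14.6, 97.1]
tcp_rot: [-1.987, 2.429, -0.0]
ft_force: [6.8, 5.9, -3.1]
grip_width: 48.1
gripper_force: 3.8
```

```bash
python3 - <<'E'
from h import *
st()
E
```

```text
t 31.4 p 143.8 q -59.8 z 97.1 Fp 7.1 Fq 5.5 Fz -3.1 yaw 258.57
```

Emit:
{"op": "send_rows", "data": {"deltas": [[[-0.008,0.0016,0,0],[-0.012,0.0024,0,0],[-0.012,0.0024,0,0]]]}}

```text
time: 31.7
eef_pos: [505.1, 15.3, 97.4]
tcp_rot: [-1.986, 2.427, -0.003]
ft_force: [9.1, 3.8, -5.0]
grip_width: 48.2
gripper_force: 4.2
```

```bash
python3 - <<'E'
from h import *
st();m=env.get_obs()["moment"];print("about q",d@m[:2])
E
```

```text
t 31.7 p 144.2 q -61.6 z 97.4 Fp 5.5 Fq 8.1 Fz -5.0 yaw 258.61
about q 1.6847392616497727
```

Emit:
{"op": "send_rows", "data": {"deltas": [[[-0.01,0.0004,0,0],[-0.014,0.0006,0,0],[-0.014,0.0006,0,0]]]}}

```text
time: 32.0
eef_pos: [503.9, 16.4, 98.2]
tcp_rot: [-1.984, 2.422, -0.006]
ft_force: [10.6, 4.9, -5.7]
grip_width: 47.8
gripper_force: 5.5
```

```bash
python3 - <<'E'
from h import *
st();m=env.get_obs()["moment"];print("about q",d@m[:2])
E
```

```text
t 32.0 p 145.0 q -63.0 z 98.2 Fp 6.9 Fq 9.4 Fz -5.7 yaw 258.66
about q 2.3077031700300714
```

Emit:
{"op": "send_rows", "data": {"deltas": [[[0.012,0.004,0,0],[0.03,0.004,0,0],[0.041,0.002,0,0],[0.05,0.05,0,0],[0.07,0.15,0,0],[0.084,0.22,0,0],[0.084,0.22,0,0]]]}}

```text
time: 32.7
eef_pos: [520.3, 70.9, 97.3]
tcp_rot: [1.991, -2.429, -0.0]
ft_force: [-0.8, 0.8, 0.2]
grip_width: 47.7
gripper_force: 0.0
```

```bash
python3 - <<'E'
from h import *
st();T=eyes.camera("top");S=eyes.camera("scene");print(knob(T),knob(load("top1.npz")),knob(load("top0.npz")),plat(S))
im=np.zeros((400,800,3),np.uint8);im[:,:400]=cv2.resize(T["pixels"][150:250,220:320],(400,400),interpolation=2);im[:,400:]=cv2.resize(load("top1.npz")["pixels"][150:250,220:320],(400,400),interpolation=2)
cv2.imwrite("pics/fin.png",im[:,:,::-1]);st()
E
```

```text
t 32.7 p 201.7 q -57.7 z 97.3 Fp 0.6 Fq -0.9 Fz 0.2 yaw -101.31
(50, array([271.98, 210.26]), np.float64(123.3), np.float64(-43.7)) (53, array([272.15, 209.51]), np.float64(123.2), np.float64(-41.3)) (45, array([272.31, 209.4 ]), np.float64(122.8), np.float64(-40.8)) [3.74]
t 32.8 p 200.1 q -58.1 z 97.1 Fp 0.4 Fq -0.4 Fz -0.1 yaw -101.41
```

View pics/fin.png

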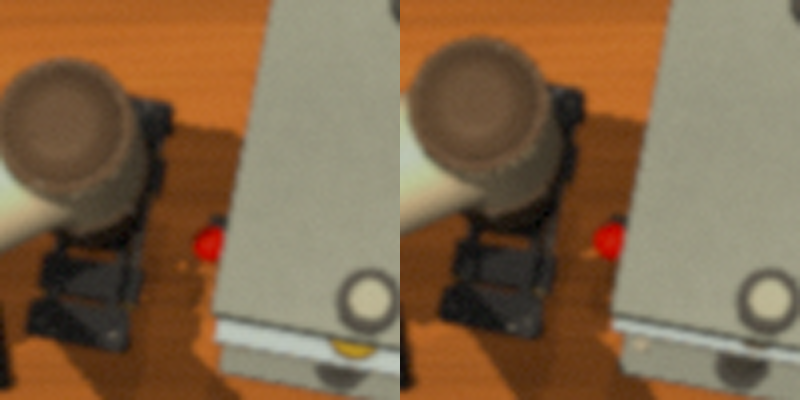

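The left half shows the knob now and the right half shows it at the start. The knob is back at its shut lean, top-image (272,210), and the platen is visibly down. I'll retreat a little further and hand in.

Emit:
{"op": "send_rows", "data": {"deltas": [[[0.01,0.05,0.1,0],[0.02,0.1,0.25,0],[0.02,0.15,0.4,0],[0.02,0.15,0.4,0],[0.02,0.15,0.4,0]]]}}

```text
time: 33.3
eef_pos: [524.9, 106.4, 198.1]
tcp_rot: [-1.987, 2.432, 0.001]
ft_force: [0.0, -0.1, 0.0]
grip_width: 47.8
gripper_force: 0.0
```

```bash
python3 - <<'E'
from h import *
from workcell import sign_off
T=eyes.camera("top");print(knob(T),plat());st();print(sign_off())
E
```

```text
(47, array([271.98, 210.23]), np.float64(123.3), np.float64(-43.6)) [3.76]
t 33.4 p 236.6 q -60.9 z 196.2 Fp -0.9 Fq 1.2 Fz -0.7 yaw -101.51
the job is handed in; nothing more can be done
None
```

I opened the valve until the platen crept down at about 3–6 mm/s by camera estimate, shut it to a firm stop once the platen had stopped moving at the bottom, backed the arm clear and handed the job in at 33.4 s; early on, before the valve was opened, the gripper's body lightly touched the press front at about 5 N.

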